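Sort the stray bits into their trays

ROBOT

A 6-joint arm with a two-finger parallel gripper is mounted at the origin on a cart in front of the work surface, level with it; the furniture and walls round the work are solid. World frame = base frame: x ahead of the robot, y to its left, z up, the work surface at z = 0. Lengths are in mm, angles in rad, forces in N, time in s.
With the tool pointing down it reaches from about 350 to 975 mm from the base axis. Payload 7.1 kg.
Tool frame: the origin (TCP) lies midway between the tips of the shut fingers; the grasp point (between the pads) lies pinch_z behind it (pinch_z is the distance from the TCP to the grasp point, in mm); z points along the fingers, y is the line along which they close (so a half turn about z gives the same grasp; the last joint's range is limited). The gripper opens to 88 mm and grips with 3 to 60 N. Pads are 20 mm wide; open, the fingers measure 115 mm over their backs; the gripper's body (75 mm by 178 mm) begins 61 mm behind the grasp point.
Start: joints at [-1.185, 0.423, 1.63, -0, 1.089, -0.019], TCP at [246.162, -574.464, 222.675] pointing down, gripper open.
Joint ranges: [-3, 3], [-0.9, 2.11], [0.09, 2.58], [-1.31, 4.45], [0.11, 2.69], [-2.54, 2.54]. Speed limits (rad/s): [2.39, 2.39, 3.01, 3.14, 3.14, 3.14].

INTERFACE

Orientations are given as a rotation vector (axis times angle).
In Python, from workcell import get_obs, get_image, close_job, pinch_z gives the robot as it stands.
- The arm moves only by the tool jog_arm, never from a script. Its argument "commands" is a list of rows, each a list of 3 entries, a list of its own where there are three numbers: the gripper command: -1 is shut, 1 is fully open, values between are in proportion, then the shift along the tool's x, y, z as a fraction of full scale, then the turn, a rotation vector about the tool's x, y, z as a fraction of full scale. In form: [[gripper, [tx, ty, tz], [rx, ry, rz]], ...]. A call has 1 to 10 rows; each row shifts and turns the commanded pose from where the row before left it, along the tool's axes as they then stand; what a row does not reach is not made up. Full scale, the value 1, is 0.1 m for a shift and 45 degrees for a turn. A row lasts 1/10 s, in which the tool goes at most 50 mm and 8.59 degrees, less where a joint would pass 70% of its speed; a pose out of reach is approached as far as the arm can. A call with a number of a shift or a turn outside -1 to 1 is refused whole. A call with a gripper value outside its range is refused whole. The fingers move at their own pace and stop on an object; the grip force is fixed at half the most. Time passes only in rows, so rows that do not move let the fingers close. It gives the time, the measured TCP pose, the force, the opening and the grip force at its end, in the units of the state.
- get_obs(): the state, without advancing time (a new reading comes with each control period).
- get_image(name): name is "scene" or "top" or "wrist"; returns a dict with "image" (400x640x3 uint8, blue, green, red), "z_map" (400x640 float32, mm along the optical axis (not along the pixel's ray), 0 where there is no reading), "intrinsics" (3x3 intrinsics, pixels), "eye" and "orientation" of the camera in the world; the wrist camera has in their place "mount" (4x4, takes a point from camera to tool coordinates, whose origin is the TCP and whose axes are the flange's). Camera axes: x right, y down, z forward; pixel columns grow to the right and rows downward; lengths in mm; the calibration is good to about 2 mm. A picture is of the moment at which its call begins: read the wrist's pose just before it.
- close_job(): hands the job in; it is judged then, once.
The state is a dict: "t": time; "qpos": joint angles; "qvel": joint speeds; "joint_torque": joint torques, N m; "ee_pos": TCP position; "orientation": TCP orientation; "ft_force": force on the tool from outside, world axes, zero at the start; "moment": the same for the moment, N m; "width": finger opening in mm; "grasp_force": force on a finger pad.
Only numpy, scipy, OpenCV 4.12 (cv2) and the standard library are available. Lean on these libraries where they do the work, as an engineer would, in place of code of your own. Each camera call takes 0.05 s, during which the arm holds its last target. There are 200 camera calls.

TASK

A mixed handful of things lies along the front of the grey board over the hob: sort it. Stand the red-capped spice jar and the salt shaker upright in the wooden tray, put the red and the wooden clothes peg in the pink dish, and lay the ball pen flat on the floor of the blue tray. Never tip the jar or the shaker over, and leave the blue mug and the kitchen timer where they stand.

Things in the scene. Friction and masses are not known exactly. Their poses are not given: they have to be found in the camera images.
- spice_jar_mid (a point): glass spice jar with a red cap, 45 mm across, 106 mm high, stands upright in the front row on the grey board (board top 10 mm above the work surface); the point is on its axis, half-way up (53 mm above its foot), z up along the axis. Grip it round the upper half (body 42 mm, cap 45 mm from 85 mm up). The similar spice jars by the back wall are part of the room and stay there
- salt_mid (a point): salt shaker, clear body with grey domed top, 44 mm across up to 66 mm high, 34 mm across above, 90 mm high, stands upright in the front row; the point is on its axis, half-way up (45 mm above its foot), z up along the axis. The mills and shakers by the back wall stay there
- red_peg_mid (a point): red clothes peg lying flat in the front row, 15 mm wide (its x), 72 mm long (its y), 12 mm thick (z); the point is its centre, 6 mm above the board
- wood_peg_mid (a point): wood-coloured clothes peg lying flat in the front row, 15 mm wide (its x), 72 mm long (its y), 12 mm thick (z); the point is its centre, 6 mm above the board
- pen_mid (a point): white ball pen with red ends lying in the front row, 145 mm long (its y), about 11 mm wide (its x) and 9 mm thick; the point is its centre, 4.5 mm above the board
- spice_tray: open tray of light wood with a cork floor, loose, 110 mm (its x) by 160 mm (its y), 30 mm high, walls and floor 6 mm thick (inside 98 by 148 mm); the origin is the centre of its underside, on the board, z up. Two jars stand side by side along its y
- pen_tray: shallow blue plastic tray, loose, 85 mm (its x) by 185 mm (its y), 22 mm high, walls and floor 4 mm thick (inside 77 by 177 mm); the origin is the centre of its underside, on the board, z up
- peg_dish: pink oval plastic dish, loose, 156 mm (its x) by 129 mm (its y) at the rim, 58 mm high, sloping sides; its floor is about 10 mm above its underside and roughly 90 mm by 75 mm; the origin is the centre of its underside, on the board, z up. It holds both pegs, laid along its x, one may lie on the other
- blue_mug_mid (a point): blue mug with a pink band, 80 mm across, 115 mm over its handle, 101 mm high, a bystander between the trays; the point is 50 mm above its foot
- timer_mid (a point): kitchen timer, white dome on a red base, 70 mm across, 62 mm high, a bystander between the trays; the point is 31 mm above its foot

How it is judged:
By the outcome, as a careful person would: the job done as asked, in the order asked, and still so for the second after the job is handed in, with the robot touching nothing.
It also fails if it takes over 115 s, if anything falls off the work surface, if the arm or the gripper's body presses on something with over 40 N, if the wrist force passes 120 N, or if a joint passes its speed limit or range.

## Working session

There is one attempt and no reset: what is moved stays moved. The work goes in short steps, Python scripts to look and compute and a tool call to move; the robot and the scene stay as the last step left them, time stands still between calls to the robot, and variables do not carry over. Pictures are saved under pics/ and viewed, at most 14 in all, crops included, and the job is handed in when it is done.

Besides the shell and the picture viewer there is one more tool, called as name(argument=value, ...) on one line, values as JSON. jog_arm: Moves the arm, as the interface text tells. Its arguments: {"type":"object","properties":{"commands":{"type":"array","items":{"type":"array"}}},"required":["commands"]}

```bash
mkdir -p pics; ls
cat > h.py <<'E'
import numpy as np, cv2
from workcell import get_obs,get_image,close_job,pinch_z
from scipy.spatial.transform import Rotation as R
def Rm(o):
    o=np.asarray(o,float)
    return o if o.shape==(3,3) else (R.from_rotvec(o).as_matrix() if o.size==3 else R.from_quat(o).as_matrix())
def grab(n):
    ob=get_obs(); d=get_image(n)
    if n=='wrist':
        T=np.eye(4);T[:3,:3]=Rm(ob['orientation']);T[:3,3]=ob['ee_pos'];T=T@np.array(d['mount'])
        d['Rw'],d['c']=T[:3,:3],T[:3,3]
    else: d['Rw'],d['c']=Rm(d['orientation']),np.array(d['eye'],float)
    return d
def cloud(d):
    K=np.array(d['intrinsics']);z=d['z_map'];v,u=np.mgrid[:z.shape[0],:z.shape[1]]
    P=np.stack([(u-K[0,2])/K[0,0]*z,(v-K[1,2])/K[1,1]*z,z],-1)
    return P@d['Rw'].T+d['c']
def ray(d,u,v,h):
    K=np.array(d['intrinsics']);r=d['Rw']@np.array([(u-K[0,2])/K[0,0],(v-K[1,2])/K[1,1],1])
    return d['c']+r*(h-d['c'][2])/r[2]
E
python3 - <<'E'
from h import *
o=get_obs();print({k:np.round(v,3) for k,v in o.items()},pinch_z if not callable(pinch_z) else pinch_z())
import pickle
for n in('scene','top'):
    d=grab(n);print(n,d['c'],np.round(d['Rw'],2).tolist(),np.array(d['intrinsics']).tolist())
    cv2.imwrite(f'pics/{n}0.png',d['image']);pickle.dump(d,open(n+'.pkl','wb'))
E
```

```text
pics
{'t': np.float64(0.0), 'qpos': array([-1.185,  0.424,  1.631, -0.   ,  1.089, -0.019]), 'qvel': array([ 0.002, -0.   , -0.002, -0.   ,  0.   , -0.001]), 'joint_torque': array([ 3.0000e-03, -5.4462e+01, -2.7367e+01,  6.4000e-02,  2.3000e-02,
       -0.0000e+00]), 'ee_pos': array([ 245.938, -573.948,  221.924]), 'orientation': array([-3.076, -0.631,  0.   ]), 'ft_force': array([-0.218,  0.36 , -0.266]), 'moment': array([-0.048,  0.023, -0.018]), 'grasp_force': np.float64(0.0), 'width': np.float64(87.829)} 18.700000000000003
scene [-316.01923334 -463.44921337  679.09540014] [[0.47, -0.48, 0.74], [-0.88, -0.25, 0.39], [-0.0, -0.84, -0.54]] [[464.42721825380596, 0.0, 316.73534894845926], [0.0, 464.42721825380596, 202.76263281986598], [0.0, 0.0, 1.0]]
top [ 408.93805186   -6.0391917  1058.4900718 ] [[-0.01, -1.0, 0.1], [-1.0, 0.01, 0.02], [-0.02, -0.1, -1.0]] [[372.60429899415817, 0.0, 319.84268708598006], [0.0, 372.60429899415817, 201.2896391416279], [0.0, 0.0, 1.0]]
```

View pics/scene0.png

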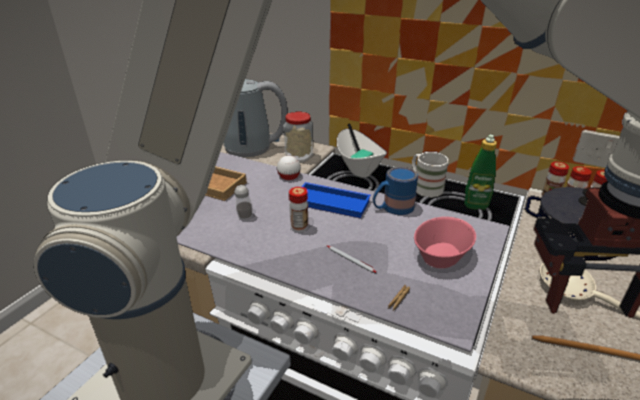

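View pics/top0.png

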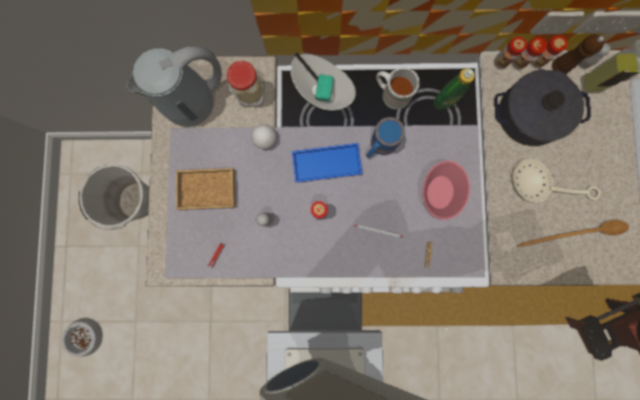

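Top view: red peg (216,255), shaker (264,219), jar (319,210), pen (355,226)–(402,236), wood peg (428,254), wooden tray (206,188), blue tray (327,163), timer (264,137), mug (388,135), dish (445,190). The scene view agrees. Next I measure with masks and depth.

Run:
```python
from h import *
import pickle
d=pickle.load(open('top.pkl','rb'));P=cloud(d);img=d['image'];hsv=cv2.cvtColor(img,cv2.COLOR_BGR2HSV)
print('board z',np.median(P[240:270,250:300,2]))
rois=dict(red_peg=(200,238,232,272),salt=(252,206,278,232),jar=(306,197,333,224),pen=(348,220,410,242),wpeg=(418,238,440,270),stray=(172,163,240,214),ptray=(288,140,366,186),timer=(248,120,282,153),mug=(360,116,408,162),dish=(418,156,474,222))
for n,(a,b,c,e) in rois.items():
    p=P[b:e,a:c].reshape(-1,3);h=hsv[b:e,a:c].reshape(-1,3)
    m=(p[:,2]>13)
    if n in('red_peg',): m=(h[:,1]>110)
    if n=='wpeg': m=(h[:,1]>90)
    if n=='pen': m=p[:,2]>14
    if n=='stray': m=(h[:,1]>80)
    if n=='ptray': m=(h[:,1]>150)
    zt=np.percentile(p[m,2],[50,95,99.5]) if m.any() else 0
    vv,uu=np.mgrid[b:e,a:c];uv=np.stack([uu.ravel()[m],vv.ravel()[m]],1)
    if n in('salt','jar','timer','mug'):
        z9=np.percentile(p[:,2],97); q=p[p[:,2]>z9-(12 if n!='timer' else 40)]
        q=np.float32(q[:,:2])
        print(n,zt,len(q),'circ',[np.round(x,1) for x in cv2.minEnclosingCircle(q)],'mean',q.mean(0).round(1)); continue
    hh={'stray':40,'ptray':32,'dish':68}.get(n,16)
    q=np.float32([ray(d,u,v,hh)[:2] for u,v in uv])
    r=cv2.minAreaRect(q);print(n,zt.round(1),len(q),'rect',np.round(r[0],1),np.round(r[1],1),round(r[2],1),'mean',q.mean(0).round(1))
    if n=='pen':
        mm=p[m]; print(np.round(np.float32(uv).min(0)),uv.max(0))
```

```text
board z 9.726439361680377
red_peg [20.5 23.  24.2] 77 rect [367.5 297.8] [11.3 52.5] 61.9 mean [367.3 297.9]
salt [  87.71332986   99.58233958 1058.4900718 ] 134 circ [array([436.9,  85. ]), np.float64(95.3)] mean [455.3 156.2]
jar [ 115.52037806  118.55249715 1058.4900718 ] 239 circ [array([454.7,   6.1]), np.float64(47.4)] mean [478.   12.3]
pen [  17.5 1058.5 1058.5] 152 rect [ 426.6 -151.1] [166.2  58.3] 89.7 mean [ 426.9 -152.3]
[348. 220.] [408 241]
wpeg [20.2 24.2 25.1] 54 rect [ 369.3 -289.5] [ 8.3 44.1] 88.1 mean [ 369.2 -289.3]
stray [  17.4   40.3 1058.5] 2251 rect [545.1 327.7] [108.8 161.4] 2.2 mean [544.8 327.9]
ptray [14.1 31.8 34.9] 1932 rect [617.3  -9.8] [ 84.7 182.7] 6.6 mean [617.  -10.1]
timer [  63.1189336    71.80156506 1058.4900718 ] 492 circ [array([562. ,  91.5]), np.float64(181.5)] mean [680.2 160.6]
mug [ 106.91625672  111.58821009 1058.4900718 ] 728 circ [array([562.5, -97.4]), np.float64(178.7)] mean [ 677.2 -170.2]
dish [  40.6   68.7 1058.5] 2131 rect [ 537.  -323.9] [139.3 174.9] 89.3 mean [ 532.9 -326.2]
```

jog_arm(commands=[[1, [0, 0, -0.12], [0, 0, -0.186]], [1, [0, 0, -0.12], [0, 0, -0.186]], [1, [0, 0, -0.12], [0, 0, -0.186]], [1, [0, 0, -0.12], [0, 0, -0.186]], [1, [0, 0, -0.12], [0, 0, -0.186]], [1, [0, 0, -0.12], [0, 0, -0.186]], [1, [0, 0, -0.12], [0, 0, -0.186]], [1, [0, 0, -0.12], [0, 0, -0.186]]])

```text
t: 0.9
ee_pos: [246.0, -574.2, 318.7]
orientation: [-2.211, -2.23, -0.001]
ft_force: [0.4, 0.1, 0.1]
width: 87.8
grasp_force: 0.0
```

jog_arm(commands=[[1, [0.4, 0.12, 0], [0, 0, 0]], [1, [0.4, 0.12, 0], [0, 0, 0]], [1, [0.4, 0.12, 0], [0, 0, 0]], [1, [0.4, 0.12, 0], [0, 0, 0]], [1, [0.4, 0.12, 0], [0, 0, 0]], [1, [0.4, 0.12, 0], [0, 0, 0]], [1, [0.4, 0.12, 0], [0, 0, 0]], [1, [0.4, 0.12, 0], [0, 0, 0]], [1, [0.4, 0.12, 0], [0, 0, 0]], [1, [0.4, 0.12, 0], [0, 0, 0]]])

```text
t: 1.9
ee_pos: [365.0, -172.5, 318.6]
orientation: [-2.219, -2.224, -0.0]
ft_force: [1.2, -0.3, -0.7]
width: 87.9
grasp_force: 0.0
```

jog_arm(commands=[[1, [0.4, 0.12, 0], [0, 0, 0]], [1, [0.4, 0.12, 0], [0, 0, 0]], [1, [0.4, 0.12, 0], [0, 0, 0]], [1, [0.4, 0.12, 0], [0, 0, 0]], [1, [0.4, 0.12, 0], [0, 0, 0]], [1, [0.4, 0.12, 0], [0, 0, 0]], [1, [0, 0, 0], [0, 0, 0]]])

```text
t: 2.6
ee_pos: [437.2, 69.7, 318.5]
orientation: [-2.213, -2.229, -0.001]
ft_force: [0.8, -0.7, 0.4]
width: 87.7
grasp_force: 0.0
```

```bash
cat > look.py <<'E'
from h import *
import sys,pickle
o=get_obs();M=Rm(o['orientation'])
print('t',round(float(o['t']),2),'pos',np.round(o['ee_pos'],1),'head',np.degrees(np.arctan2(M[1,0],M[0,0])).round(2),'tilt',np.round(M[:,2],3),'q',np.round(o['qpos'],2))
for n in sys.argv[2:]:
    d=grab(n);cv2.imwrite(f'pics/{n}{sys.argv[1]}.png',d['image']);pickle.dump(d,open(n+'.pkl','wb'))
    print(n,np.round(d['c'],1),np.round(d['Rw'],2).tolist())
E
python3 look.py 1 wrist
```

```text
t 2.6 pos [437.2  69.7 318.5] head 90.42 tilt [ 0.     0.001 -1.   ] q [0.13 0.03 1.91 0.   1.2  0.12]
wrist [437.5 141.1 480.2] [[1.0, 0.01, 0.0], [0.01, -0.97, -0.26], [-0.0, 0.26, -0.97]]
```

View pics/wrist1.png

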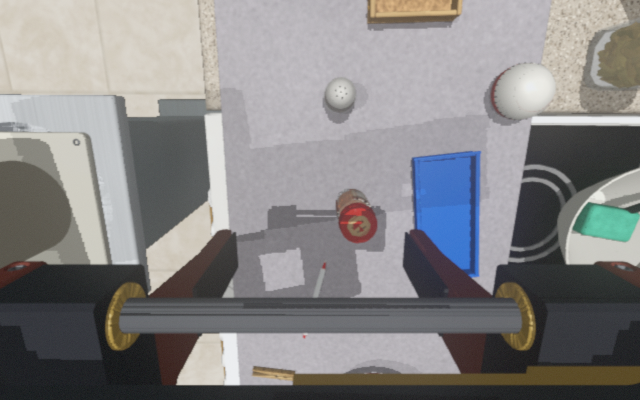

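Wrist view shows the jar's cap at (357,222), shaker (340,94), pen tip (323,266), and the near edge of the wooden tray (415,15). I'll measure jar and shaker on the top-height planes.

Run:
```python
from h import *
import pickle
for nm,rois in (('wrist',dict(jar=(330,185,385,250),salt=(322,75,360,112))),('top',dict(jar=(306,197,333,224),salt=(252,206,278,232)))):
    d=pickle.load(open(nm+'.pkl','rb'));P=cloud(d)
    for n,(a,b,c,e) in rois.items():
        p=P[b:e,a:c].reshape(-1,3);z=d['z_map'][b:e,a:c].ravel();p=p[(z>0)]
        zt=np.percentile(p[:,2],99); 
        for lo,hi in ((zt-6,zt+2),) + (((50,75),) if n=='salt' else ((60,90),)):
            q=np.float32(p[(p[:,2]>lo)&(p[:,2]<hi)][:,:2])
            if len(q)>4: print(nm,n,'ztop',zt.round(1),len(q),[np.round(x,1) for x in cv2.minEnclosingCircle(q)],'x',q.min(0),q.max(0))
```

```text
wrist jar ztop 117.4 1072 [array([482.4,  11.7]), np.float64(22.4)] x [460.47256   -9.826809] [503.7745    33.818768]
wrist jar ztop 117.4 252 [array([480.8,  14.9]), np.float64(22.3)] x [459.32077    6.587678] [501.5784    35.109646]
wrist salt ztop 99.4 505 [array([459.2, 160.4]), np.float64(14.3)] x [446.04727 147.08218] [472.82715 174.56836]
wrist salt ztop 99.4 149 [array([460.6, 158.6]), np.float64(20.2)] x [440.8658  140.49223] [480.6457  169.94635]
top jar ztop 119.1 220 [array([479.6,  12.8]), np.float64(21.7)] x [459.71564   -7.087176] [500.57538  33.6377 ]
top jar ztop 119.1 10 [array([466.3,   3.7]), np.float64(16.1)] x [456.8775    -9.676105] [475.1926    17.168636]
top salt ztop 100.3 84 [array([456. , 160.6]), np.float64(14.0)] x [443.56018 148.40282] [469.61316 174.47058]
top salt ztop 100.3 55 [array([458.4, 158.7]), np.float64(19.9)] x [439.44125 141.16614] [477.63773 164.85893]
```

jog_arm(commands=[[1, [-0.29, 0.22, 0], [0, 0, 0]], [1, [-0.29, 0.22, 0], [0, 0, 0]], [1, [0, 0, 0.4], [0, 0, 0]], [1, [0, 0, 0.4], [0, 0, 0]], [1, [0, 0, 0.4], [0, 0, 0]], [1, [0, 0, 0.4], [0, 0, 0]], [1, [0, 0, 0.4], [0, 0, 0]], [1, [0, 0, 0.3], [0, 0, 0]], [1, [0, 0, 0.28], [0, 0, 0]], [1, [0, 0, 0], [0, 0, 0]]])

```text
t: 3.65
ee_pos: [477.5, 7.0, 57.8]
orientation: [-2.216, -2.219, 0.008]
ft_force: [-0.0, 1.4, 0.7]
width: 87.8
grasp_force: 0.0
```

jog_arm(commands=[[-1, [0, 0, 0], [0, 0, 0]], [-1, [0, 0, 0], [0, 0, 0]], [-1, [0, 0, 0], [0, 0, 0]], [-1, [0, 0, 0], [0, 0, 0]], [-1, [0, 0, 0], [0, 0, 0]], [-1, [0, 0, 0], [0, 0, 0]], [-1, [0, 0, 0], [0, 0, 0]], [-1, [0, 0, 0], [0, 0, 0]]])

```text
t: 4.45
ee_pos: [481.0, 8.2, 61.2]
orientation: [2.218, 2.224, 0.001]
ft_force: [-1.2, 0.2, 7.0]
width: 44.3
grasp_force: 30.0
```

jog_arm(commands=[[-1, [0, 0, -0.1], [0, 0, 0]], [-1, [0, 0, -0.2], [0, 0, 0]], [-1, [0, 0, -0.3], [0, 0, 0]], [-1, [0, 0, -0.3], [0, 0, 0]], [-1, [0, 0, -0.2], [0, 0, 0]], [-1, [0, 0, -0.1], [0, 0, 0]], [-1, [0, 0, 0], [0, 0, 0]]])

```text
t: 5.15
ee_pos: [481.2, 8.2, 181.9]
orientation: [2.217, 2.223, 0.003]
ft_force: [-0.2, -0.4, -1.0]
width: 44.2
grasp_force: 30.0
```

jog_arm(commands=[[-1, [0.2, 0.03, 0], [0, 0, 0]], [-1, [0.4, 0.07, 0], [0, 0, 0]], [-1, [0.4, 0.07, 0], [0, 0, 0]], [-1, [0.4, 0.07, 0], [0, 0, 0]], [-1, [0.4, 0.07, 0], [0, 0, 0]], [-1, [0.4, 0.08, 0], [0, 0, 0]], [-1, [0.4, 0.08, 0], [0, 0, 0]], [-1, [0.4, 0.08, 0], [0, 0, 0]], [-1, [0.3, 0.06, 0], [0, 0, 0]], [-1, [0.2, 0.05, 0], [0, 0, 0]]])

```text
t: 6.15
ee_pos: [544.8, 360.2, 178.5]
orientation: [-2.216, -2.226, 0.004]
ft_force: [0.4, -0.2, -0.7]
width: 43.9
grasp_force: 30.0
```

jog_arm(commands=[[-1, [0, 0, 0], [0, 0, 0]], [-1, [0, 0, 0], [0, 0, 0]]])

```text
t: 6.35
ee_pos: [544.6, 357.7, 178.8]
orientation: [-2.217, -2.225, 0.005]
ft_force: [0.3, 0.1, -1.0]
width: 44.1
grasp_force: 30.0
```

```bash
python3 look.py 2 wrist
```

```text
t 6.35 pos [544.6 357.7 178.8] head 90.2 tilt [-0.003 -0.002 -1.   ] q [ 0.56  0.51  1.6  -0.    1.04  0.56]
wrist [545.5 429.6 340.2] [[1.0, 0.0, -0.0], [0.0, -0.97, -0.26], [-0.0, 0.26, -0.97]]
```

View pics/wrist2.png

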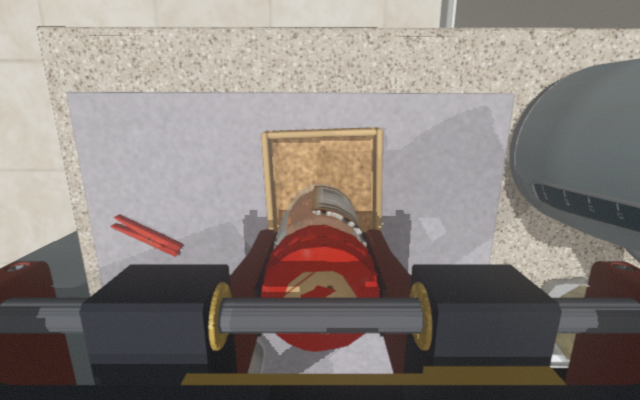

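The held jar is above the tray, centred between its walls (rim corners (263,133), (382,130)); the red peg is at (115,222)–(180,250).

Run:
```python
from h import *
import pickle
d=pickle.load(open('wrist.pkl','rb'))
for u,v in((263,133),(382,130)): print(ray(d,u,v,40).round(1))
hsv=cv2.cvtColor(d['image'],cv2.COLOR_BGR2HSV)[205:262,100:190]
m=(hsv[...,1]>120)&((hsv[...,0]<12)|(hsv[...,0]>168))
vv,uu=np.nonzero(m)
q=np.float32([ray(d,u+100,v+205,19)[:2] for u,v in zip(uu,vv)]);print(len(q),cv2.minAreaRect(q))
P=cloud(d)[205:262,100:190][m];print(np.percentile(P[:,2],[5,50,95]))
```

```text
[493.9 409.   40. ]
[599.7 412.   40. ]
846 ((364.5399475097656, 302.6173400878906), (15.835124969482422, 71.3225326538086), 62.653202056884766)
[15.20654901 19.96552104 21.54412376]
```

jog_arm(commands=[[-1, [0, 0, 0.2], [0, 0, 0]], [-1, [0, 0, 0.3], [0, 0, 0]], [-1, [0, 0, 0.3], [0, 0, 0]], [-1, [0, 0, 0.15], [0, 0, 0]], [-1, [0, 0, 0.05], [0, 0, 0]], [-1, [0, 0, 0.05], [0, 0, 0]], [-1, [0, 0, 0.03], [0, 0, 0]], [-1, [0, 0, 0], [0, 0, 0]], [-1, [0, 0, 0], [0, 0, 0]]])

```text
t: 7.3
ee_pos: [546.1, 358.7, 73.6]
orientation: [2.218, 2.224, 0.002]
ft_force: [0.7, -0.2, -0.8]
width: 44.5
grasp_force: 30.0
```

jog_arm(commands=[[-1, [0, 0, 0.02], [0, 0, 0]], [-1, [0, 0, 0.02], [0, 0, 0]], [-1, [0, 0, 0], [0, 0, 0]]])

```text
t: 7.6
ee_pos: [545.5, 358.3, 68.5]
orientation: [-2.218, -2.224, 0.0]
ft_force: [-0.5, 0.4, -1.3]
width: 44.1
grasp_force: 30.0
```

jog_arm(commands=[[-1, [0, 0, 0.01], [0, 0, 0]], [-1, [0, 0, 0.01], [0, 0, 0]], [-1, [0, 0, 0], [0, 0, 0]]])

```text
t: 7.9
ee_pos: [545.7, 358.4, 67.2]
orientation: [2.218, 2.224, 0.0]
ft_force: [-1.4, -0.8, 4.4]
width: 44.1
grasp_force: 30.0
```

jog_arm(commands=[[0, [0, 0, 0], [0, 0, 0]], [1, [0, 0, 0], [0, 0, 0]], [1, [0, 0, 0], [0, 0, 0]], [1, [0, 0, 0], [0, 0, 0]], [1, [0, 0, -0.1], [0, 0, 0]], [1, [0, 0, -0.3], [0, 0, 0]], [1, [0, 0, -0.4], [0, 0, 0]], [1, [0, 0, -0.4], [0, 0, 0]], [1, [0, 0, -0.3], [0, 0, 0]], [1, [0, 0, 0], [0, 0, 0]]])

```text
t: 8.9
ee_pos: [548.2, 359.9, 222.7]
orientation: [2.217, 2.223, 0.014]
ft_force: [-0.3, 0.4, 0.2]
width: 88.0
grasp_force: 0.0
```

jog_arm(commands=[[1, [-0.4, -0.17, 0], [0, 0, 0]], [1, [-0.4, -0.17, 0], [0, 0, 0]], [1, [-0.4, -0.17, 0], [0, 0, 0]], [1, [-0.4, -0.17, 0], [0, 0, 0]], [1, [-0.4, -0.17, 0], [0, 0, 0]], [1, [0, 0, 0], [0, 0, 0]], [1, [0, 0, 0], [0, 0, 0]]])

```text
t: 9.6
ee_pos: [461.0, 157.5, 216.7]
orientation: [-2.22, -2.222, -0.0]
ft_force: [-0.6, -0.4, -0.0]
width: 87.3
grasp_force: 0.0
```

```bash
python3 look.py 3 top wrist
python3 - <<'E'
from h import *
import pickle
d=pickle.load(open('wrist.pkl','rb'));P=cloud(d)
m=(d['z_map']>0)&(abs(P[...,0]-459)<40)&(abs(P[...,1]-160)<40)&(P[...,2]>50)
for lo,hi in((92,102),(50,75)):
    q=np.float32(P[m&(P[...,2]>lo)&(P[...,2]<hi)][:,:2]);print(len(q))
    if len(q)>4:print(cv2.minEnclosingCircle(q),q.min(0),q.max(0))
E
```

```text
t 9.6 pos [461.  157.5 216.7] head 90.05 tilt [ 0.  0. -1.] q [0.3  0.23 1.93 0.   0.98 0.3 ]
top [ 408.9   -6.  1058.5] [[-0.01, -1.0, 0.1], [-1.0, 0.01, 0.02], [-0.02, -0.1, -1.0]]
wrist [462.2 229.8 378.3] [[1.0, 0.0, 0.0], [0.0, -0.97, -0.26], [-0.0, 0.26, -0.97]]
824
((460.0465393066406, 160.5303192138672), 14.986371994018555) [445.37668 145.55006] [473.883   175.14024]
300
((460.9444885253906, 160.0171661376953), 20.026897430419922) [441.08893 153.03998] [480.51297 179.28653]
```

jog_arm(commands=[[1, [0.025, -0.01, 0.2], [0, 0, 0]], [1, [0, 0, 0.4], [0, 0, 0]], [1, [0, 0, 0.4], [0, 0, 0]], [1, [0, 0, 0.4], [0, 0, 0]], [1, [0, 0, 0.2], [0, 0, 0]], [1, [0, 0, 0.13], [0, 0, 0]], [1, [0, 0, 0], [0, 0, 0]], [1, [0, 0, 0], [0, 0, 0]]])

```text
t: 10.5
ee_pos: [460.9, 161.3, 44.0]
orientation: [2.217, 2.225, 0.001]
ft_force: [0.0, 0.1, 0.8]
width: 87.8
grasp_force: 0.0
```

jog_arm(commands=[[-1, [0, 0, 0], [0, 0, 0]], [-1, [0, 0, 0], [0, 0, 0]], [-1, [0, 0, 0], [0, 0, 0]], [-1, [0, 0, 0], [0, 0, 0]], [-1, [0, 0, 0], [0, 0, 0]], [-1, [0, 0, 0], [0, 0, 0]], [-1, [0, 0, 0], [0, 0, 0]], [-1, [0, 0, 0], [0, 0, 0]]])

```text
t: 11.3
ee_pos: [460.2, 160.6, 43.8]
orientation: [-2.218, -2.224, -0.0]
ft_force: [-0.2, 0.1, 1.9]
width: 39.8
grasp_force: 30.0
```

```bash
python3 - <<'E'
from h import *
import pickle
d=pickle.load(open('top.pkl','rb'));P=cloud(d);ok=d['z_map']>0
m=ok&(abs(P[...,0]-545)<60)&(abs(P[...,1]-345)<70)&(P[...,2]>108)&(P[...,2]<140)
q=np.float32(P[m][:,:2]);print('jar',len(q),cv2.minEnclosingCircle(q),np.percentile(P[m][:,2],[5,50,95]))
hsv=cv2.cvtColor(d['image'],cv2.COLOR_BGR2HSV)[163:214,172:240]
vv,uu=np.nonzero(hsv[...,1]>80)
q=np.float32([ray(d,u+172,v+163,40)[:2] for u,v in zip(uu,vv)]);print('tray',cv2.minAreaRect(q))
E
python3 look.py x
```

```text
jar 55 ((556.3486328125, 364.637939453125), 16.781402587890625) [117.37072415 121.89568493 124.71233323]
tray ((585.5227661132812, 355.4666748046875), (31.586944580078125, 122.91975402832031), 7.7621049880981445)
t 11.3 pos [460.2 160.6  43.8] head 90.15 tilt [ 0.  0. -1.] q [0.31 0.53 2.03 0.   0.59 0.31]
```

jog_arm(commands=[[-1, [0, 0, -0.1], [0, 0, 0]], [-1, [0, 0, -0.2], [0, 0, 0]], [-1, [0, 0, -0.3], [0, 0, 0]], [-1, [0, 0, -0.1], [0, 0, 0]], [-1, [0.2, 0.12, 0], [0, 0, 0]], [-1, [0.4, 0.27, 0], [0, 0, 0]], [-1, [0.4, 0.27, 0], [0, 0, 0]], [-1, [0.2, 0.14, 0], [0, 0, 0]], [-1, [0.12, 0.07, 0], [0, 0, 0]], [-1, [0, 0, 0], [0, 0, 0]]])

```text
t: 12.3
ee_pos: [547.0, 293.7, 113.2]
orientation: [-2.217, -2.226, 0.0]
ft_force: [-0.2, 0.1, -0.4]
width: 39.6
grasp_force: 29.9
```

jog_arm(commands=[[-1, [0, 0, 0.1], [0, 0, 0]], [-1, [0, 0, 0.2], [0, 0, 0]], [-1, [0, 0, 0.15], [0, 0, 0]], [-1, [0, 0, 0.08], [0, 0, 0]], [-1, [0, 0, 0.05], [0, 0, 0]], [-1, [0, 0, 0], [0, 0, 0]], [-1, [0, 0, 0], [0, 0, 0]]])

```text
t: 13.0
ee_pos: [547.1, 292.9, 56.0]
orientation: [2.218, 2.224, 0.001]
ft_force: [-0.1, 0.4, -0.2]
width: 39.8
grasp_force: 29.9
```

```bash
python3 look.py 4 wrist
```

```text
t 13.0 pos [547.1 292.9  56. ] head 90.15 tilt [ 0.001  0.    -1.   ] q [ 0.47  0.64  1.73 -0.    0.78  0.47]
wrist [547.6 364.4 217.6] [[1.0, 0.0, 0.0], [0.0, -0.97, -0.26], [-0.0, 0.26, -0.97]]
```

View pics/wrist4.png

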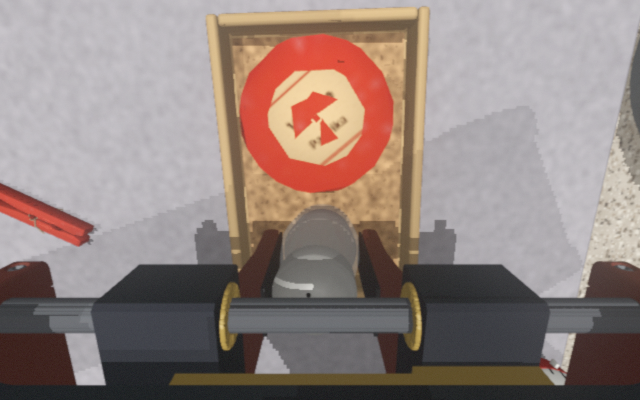

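Jar stands upright in the tray (cap centred at (316,115)); the shaker hangs just above the near part of the floor at (318,270). Lower to contact.

jog_arm(commands=[[-1, [0, 0, 0.02], [0, 0, 0]], [-1, [0, 0, 0.02], [0, 0, 0]], [-1, [0, 0, 0.01], [0, 0, 0]], [-1, [0, 0, 0.01], [0, 0, 0]], [-1, [0, 0, 0], [0, 0, 0]]])

```text
t: 13.55
ee_pos: [546.9, 292.9, 49.8]
orientation: [-2.218, -2.224, -0.0]
ft_force: [-0.3, -0.4, 0.9]
width: 39.7
grasp_force: 30.0
```

jog_arm(commands=[[0, [0, 0, 0], [0, 0, 0]], [1, [0, 0, 0], [0, 0, 0]], [1, [0, 0, 0], [0, 0, 0]], [1, [0, 0, 0], [0, 0, 0]], [1, [0, 0, -0.1], [0, 0, 0]], [1, [0, 0, -0.3], [0, 0, 0]], [1, [0, 0, -0.4], [0, 0, 0]], [1, [0, 0, -0.4], [0, 0, 0]], [1, [0, 0, -0.2], [0, 0, -0.174]], [1, [0, 0, 0], [0, 0, -0.174]]])

```text
t: 14.55
ee_pos: [549.0, 294.0, 194.7]
orientation: [1.886, 2.508, 0.011]
ft_force: [0.6, -0.2, -0.5]
width: 88.0
grasp_force: 0.0
```

jog_arm(commands=[[1, [0, 0, 0], [0, 0, -0.174]], [1, [0, 0, 0], [0, 0, -0.174]], [1, [0, 0, 0], [0, 0, -0.174]], [1, [0, 0, 0], [0, 0, -0.174]], [1, [0, 0, 0], [0, 0, -0.174]], [1, [0, 0, 0], [0, 0, -0.174]], [1, [0, 0, 0], [0, 0, 0]]])

```text
t: 15.25
ee_pos: [546.9, 292.9, 190.4]
orientation: [0.737, 3.053, 0.001]
ft_force: [0.4, -0.2, 0.5]
width: 88.0
grasp_force: 0.0
```

jog_arm(commands=[[1, [0.4, -0.18, 0], [0, 0, 0]], [1, [0.4, -0.18, 0], [0, 0, 0]], [1, [0.4, -0.18, 0], [0, 0, 0]], [0, [0.4, -0.18, 0], [0, 0, 0]], [0, [0, 0, 0], [0, 0, 0]], [0, [0, 0, 0], [0, 0, 0]]])

```text
t: 15.85
ee_pos: [371.5, 302.4, 190.5]
orientation: [0.741, 3.052, 0.002]
ft_force: [1.3, 0.5, 0.5]
width: 67.5
grasp_force: 0.0
```

```bash
python3 look.py 5 wrist top;python3 - <<'E'
from h import *
import pickle
for n in('wrist','top'):
    d=pickle.load(open(n+'.pkl','rb'));P=cloud(d)
    hsv=cv2.cvtColor(d['image'],cv2.COLOR_BGR2HSV)
    m=(hsv[...,1]>120)&((hsv[...,0]<12)|(hsv[...,0]>168))&(abs(P[...,0]-365)<50)&(abs(P[...,1]-303)<50)&(P[...,2]>12)&(P[...,2]<30)
    vv,uu=np.nonzero(m)
    if len(vv)>5:
        q=np.float32([ray(d,u,v,19)[:2] for u,v in zip(uu,vv)]);print(n,len(q),cv2.minAreaRect(q))
d=pickle.load(open('top.pkl','rb'));P=cloud(d);ok=d['z_map']>0
m=ok&(P[...,0]>440)&(P[...,0]<630)&(P[...,1]<-235)&(P[...,1]>-420)&(P[...,2]>62)&(P[...,2]<75)
q=np.float32(P[m][:,:2]);print('dish rim',len(q),cv2.fitEllipse(q),cv2.minAreaRect(q))
E
```

```text
t 15.85 pos [371.5 302.4 190.5] head 152.72 tilt [ 0.001  0.001 -1.   ] q [ 0.66  0.25  1.97 -0.    0.91 -0.44]
wrist [309.1 335.5 352. ] [[0.46, 0.86, 0.23], [0.89, -0.44, -0.12], [0.0, 0.26, -0.97]]
top [ 408.9   -6.  1058.5] [[-0.01, -1.0, 0.1], [-1.0, 0.01, 0.02], [-0.02, -0.1, -1.0]]
wrist 442 ((363.4339904785156, 301.415283203125), (11.203421592712402, 68.37226867675781), 62.71134567260742)
top 59 ((369.4189147949219, 296.510009765625), (10.061981201171875, 46.47355651855469), 64.04532623291016)
dish rim 486 ((532.9341430664062, -325.4134521484375), (117.81937408447266, 151.5539093017578), 77.13473510742188) ((533.0411376953125, -325.5107727050781), (123.46035766601562, 158.79588317871094), 71.75082397460938)
```

jog_arm(commands=[[0, [0.067, -0.034, 0.2], [0, 0, 0]], [0, [0, 0, 0.4], [0, 0, 0]], [0, [0, 0, 0.4], [0, 0, 0]], [0, [0, 0, 0.4], [0, 0, 0]], [0, [0, 0, 0.2], [0, 0, 0]], [0, [0, 0, 0.1], [0, 0, 0]], [0, [0, 0, 0], [0, 0, 0]], [0, [0, 0, 0], [0, 0, 0]]])

```text
t: 16.75
ee_pos: [365.2, 302.4, 20.2]
orientation: [0.74, 3.052, 0.001]
ft_force: [0.2, -0.2, 0.2]
width: 43.7
grasp_force: 0.0
```

jog_arm(commands=[[0, [0, 0, 0.05], [0, 0, 0]], [0, [0, 0, 0.03], [0, 0, 0]], [0, [0, 0, 0], [0, 0, 0]], [-1, [0, 0, 0], [0, 0, 0]], [-1, [0, 0, 0], [0, 0, 0]], [-1, [0, 0, 0], [0, 0, 0]], [-1, [0, 0, 0], [0, 0, 0]], [-1, [0, 0, 0], [0, 0, 0]], [-1, [0, 0, 0], [0, 0, 0]], [-1, [0, 0, 0], [0, 0, 0]]])

```text
t: 17.75
ee_pos: [364.1, 302.1, 11.7]
orientation: [0.739, 3.053, 0.0]
ft_force: [-1.2, -0.1, 1.8]
width: 14.7
grasp_force: 30.0
```

jog_arm(commands=[[-1, [0, 0, -0.1], [0, 0, 0]], [-1, [0, 0, -0.3], [0, 0, 0]], [-1, [0, 0, -0.4], [0, 0, 0]], [-1, [0, 0, -0.3], [0, 0, 0]], [-1, [0, 0, -0.1], [0, 0, -0.16]], [-1, [0, 0, 0], [0, 0, -0.16]], [-1, [0, 0, 0], [0, 0, 0]], [-1, [-0.1, -0.2, 0], [0, 0, 0]], [-1, [-0.2, -0.4, 0], [0, 0, 0]], [-1, [-0.2, -0.4, 0], [0, 0, 0]]])

```text
t: 18.75
ee_pos: [390.5, 192.5, 131.6]
orientation: [-0.353, -3.121, 0.0]
ft_force: [-0.1, -0.2, -0.3]
width: 14.5
grasp_force: 30.0
```

jog_arm(commands=[[-1, [-0.22, -0.41, 0], [0, 0, 0]], [-1, [-0.22, -0.41, 0], [0, 0, 0]], [-1, [-0.22, -0.41, 0], [0, 0, 0]], [-1, [-0.22, -0.41, 0], [0, 0, 0]], [-1, [-0.22, -0.41, 0], [0, 0, 0]], [-1, [-0.22, -0.41, 0], [0, 0, 0]], [-1, [-0.22, -0.41, 0], [0, 0, 0]], [-1, [-0.22, -0.41, 0], [0, 0, 0]], [-1, [-0.22, -0.41, 0], [0, 0, 0]], [-1, [-0.22, -0.41, 0], [0, 0, 0]]])

```text
t: 19.75
ee_pos: [514.1, -257.0, 131.4]
orientation: [-0.357, -3.12, -0.001]
ft_force: [0.7, 0.4, -0.3]
width: 14.8
grasp_force: 30.0
```

```bash
python3 look.py 6 wrist
```

```text
t 19.75 pos [ 514.1 -257.   131.4] head 166.95 tilt [-0.001  0.001 -1.   ] q [-0.48  0.47  1.8   0.    0.87 -1.83]
wrist [ 446.  -240.4  293. ] [[0.23, 0.94, 0.25], [0.97, -0.22, -0.06], [-0.0, 0.26, -0.97]]
```

View pics/wrist6.png

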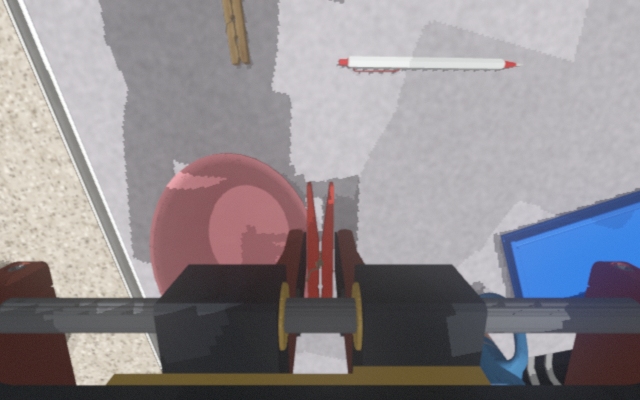

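Red peg held well; dish centred left at ~(230,235), pen (342,62)–(519,65), end of wood peg (238,30).

jog_arm(commands=[[-1, [-0.17, -0.31, 0], [0, 0, 0]], [-1, [-0.17, -0.31, 0], [0, 0, 0]], [-1, [0, 0, 0], [0, 0, 0]], [-1, [0, 0, 0.2], [0, 0, 0]], [-1, [0, 0, 0.3], [0, 0, 0]], [-1, [0, 0, 0.3], [0, 0, 0]], [-1, [0, 0, 0.1], [0, 0, 0]], [-1, [0, 0, 0.1], [0, 0, 0]], [-1, [0, 0, 0], [0, 0, 0]], [-1, [0, 0, 0], [0, 0, 0]]])

```text
t: 20.8
ee_pos: [534.3, -323.3, 32.5]
orientation: [0.351, 3.121, -0.001]
ft_force: [-0.3, -1.2, 0.1]
width: 14.7
grasp_force: 30.0
```

Run:
```python
from h import *
import pickle
d=pickle.load(open('wrist.pkl','rb'));P=cloud(d)
hsv=cv2.cvtColor(d['image'],cv2.COLOR_BGR2HSV)
m=np.zeros((400,640),bool);m[48:78,325:530]=1
m&=(P[...,2]>13)&(P[...,2]<25)
vv,uu=np.nonzero(m);q=np.float32([ray(d,u,v,16)[:2] for u,v in zip(uu,vv)]);print('pen',len(q),cv2.minAreaRect(q),np.percentile(P[m][:,2],[5,50,95]))
for u,v in((339,62),(521,65)):print(ray(d,u,v,14.5))
m=(P[...,0]>470)&(P[...,1]<-200)&(P[...,2]>60)&(P[...,2]<80)
v,u=np.nonzero(m);k=u<310;q=np.float32(P[v[k],u[k]][:,:2]);print(q.min(0),q.max(0))
```

```text
pen 2013 ((431.52935791015625, -149.04714965820312), (143.64968872070312, 10.902271270751953), 76.14362335205078) [14.19095847 17.04277716 18.74634817]
[ 413.41367902 -217.6327153    14.5       ]
[447.85619816 -78.90016897  14.5       ]
[ 470.00854 -390.2206 ] [ 578.7341  -266.00635]
```

jog_arm(commands=[[-1, [0, 0, 0.05], [0, 0, 0]], [-1, [0, 0, 0.03], [0, 0, 0]], [-1, [0, 0, 0.01], [0, 0, 0]], [-1, [0, 0, 0], [0, 0, 0]], [-1, [0, 0, 0], [0, 0, 0]]])

```text
t: 21.3
ee_pos: [533.8, -323.2, 22.8]
orientation: [0.35, 3.122, -0.0]
ft_force: [0.3, -1.1, -0.7]
width: 14.8
grasp_force: 30.0
```

jog_arm(commands=[[-0.5, [0, 0, 0], [0, 0, 0]], [-0.5, [0, 0, 0], [0, 0, 0]], [-0.5, [0, 0, 0], [0, 0, 0]], [-0.5, [0, 0, -0.1], [0, 0, 0]], [-0.5, [0, 0, -0.3], [0, 0, 0]], [-0.5, [0, 0, -0.4], [0, 0, 0]], [-0.5, [0, 0, -0.4], [0, 0, 0]], [-0.5, [0, 0, -0.3], [0, 0, 0]], [-0.5, [0, 0, -0.15], [0, 0, 0]], [-0.5, [0, 0, 0], [0, 0, 0]]])

```text
t: 22.3
ee_pos: [534.9, -323.8, 190.2]
orientation: [0.35, 3.118, -0.003]
ft_force: [-0.0, 0.8, -0.1]
width: 21.5
grasp_force: 0.0
```

jog_arm(commands=[[0, [0.4, -0.01, 0], [0, 0, 0]], [0, [0.4, -0.01, 0], [0, 0, 0]], [0, [0.4, -0.01, 0], [0, 0, 0]], [0, [0.4, -0.01, 0], [0, 0, 0]], [0, [0, 0, 0], [0, 0, -0.15]], [0, [0, 0, 0], [0, 0, -0.1]], [0, [0, 0, 0], [0, 0, 0]]])

```text
t: 23.0
ee_pos: [375.8, -291.0, 186.3]
orientation: [-0.042, -3.139, -0.003]
ft_force: [-0.7, 0.4, -0.1]
width: 43.9
grasp_force: 0.0
```

```bash
python3 look.py 7 wrist top
python3 - <<'E'
from h import *
import pickle
d=pickle.load(open('wrist.pkl','rb'));P=cloud(d)
hsv=cv2.cvtColor(d['image'],cv2.COLOR_BGR2HSV)
m=(hsv[...,1]>70)&(abs(P[...,0]-369)<60)&(abs(P[...,1]+289)<50)&(P[...,2]>12)&(P[...,2]<30)
vv,uu=np.nonzero(m);q=np.float32([ray(d,u,v,19)[:2] for u,v in zip(uu,vv)]);print(len(q),cv2.minAreaRect(q),np.percentile(P[m][:,2],[5,50,95]),uu.mean(),vv.mean())
t=pickle.load(open('top.pkl','rb'))['image'];cv2.imwrite('pics/v7.png',np.vstack([d['image'],cv2.resize(t[100:280,150:500],(640,329))])[:600] if 0 else np.vstack([cv2.resize(d['image'],(480,300)),cv2.resize(t[110:290,200:488],(480,300))]))
E
```

```text
t 23.0 pos [ 375.8 -291.   186.3] head 178.46 tilt [-0.002  0.002 -1.   ] q [-0.68  0.26  1.98 -0.    0.91 -2.23]
wrist [ 306.1 -288.6  348. ] [[0.03, 0.97, 0.26], [1.0, -0.03, -0.01], [0.0, 0.26, -0.97]]
top [ 408.9   -6.  1058.5] [[-0.01, -1.0, 0.1], [-1.0, 0.01, 0.02], [-0.02, -0.1, -1.0]]
514 ((361.66607666015625, -287.9892272949219), (11.964056015014648, 69.49431610107422), 82.50985717773438) [19.10612026 20.3335625  21.62355272] 321.579766536965 171.49610894941634
```

View pics/v7.png

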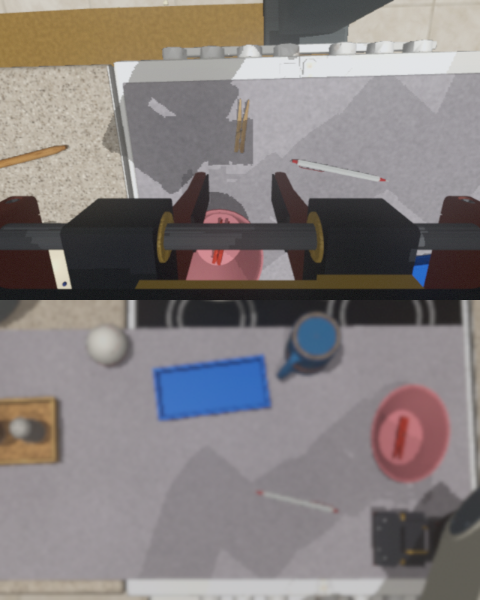

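Red peg lies in the dish; the wood peg is measured at (362,−288), 172.5°, its size as it should be. Trays and bystanders look undisturbed.

jog_arm(commands=[[0, [0, 0, 0.2], [0, 0, 0.133]], [0, [0.143, 0.01, 0.2], [0, 0, 0]], [0, [0, 0, 0.4], [0, 0, 0]], [0, [0, 0, 0.4], [0, 0, 0]], [0, [0, 0, 0.2], [0, 0, 0]], [0, [0, 0, 0.2], [0, 0, 0]], [0, [0, 0, 0.06], [0, 0, 0]], [0, [0, 0, 0], [0, 0, 0]], [0, [0, 0, 0], [0, 0, 0]]])

```text
t: 24.0
ee_pos: [363.1, -288.9, 22.0]
orientation: [0.207, 3.134, -0.0]
ft_force: [0.7, 0.9, -0.8]
width: 44.4
grasp_force: 0.0
```

jog_arm(commands=[[0, [0, 0, 0.05], [0, 0, 0]], [0, [0, 0, 0.05], [0, 0, 0]], [0, [0, 0, 0], [0, 0, 0]], [-1, [0, 0, 0], [0, 0, 0]], [-1, [0, 0, 0], [0, 0, 0]], [-1, [0, 0, 0], [0, 0, 0]], [-1, [0, 0, 0], [0, 0, 0]], [-1, [0, 0, 0], [0, 0, 0]], [-1, [0, 0, 0], [0, 0, 0]], [-1, [0, 0, 0], [0, 0, 0]]])

```text
t: 25.0
ee_pos: [362.9, -288.8, 11.8]
orientation: [0.207, 3.135, -0.0]
ft_force: [0.6, 0.7, 2.6]
width: 14.7
grasp_force: 30.0
```

jog_arm(commands=[[-1, [0, 0, -0.1], [0, 0, 0]], [-1, [0, 0, -0.3], [0, 0, 0]], [-1, [0, 0, -0.4], [0, 0, 0]], [-1, [0, 0, -0.3], [0, 0, 0.122]], [-1, [0, 0, 0], [0, 0, 0]], [-1, [-0.34, 0.01, 0], [0, 0, 0]], [-1, [-0.5, 0.01, 0], [0, 0, 0]], [-1, [-0.5, 0.01, 0], [0, 0, 0]], [-1, [-0.4, 0.02, 0], [0, 0, 0]], [-1, [0, 0, 0], [0, 0, 0]]])

```text
t: 26.0
ee_pos: [537.9, -323.8, 121.2]
orientation: [0.351, 3.119, -0.002]
ft_force: [-0.4, -0.1, -0.2]
width: 14.6
grasp_force: 30.0
```

jog_arm(commands=[[-1, [0, 0, 0], [0, 0, 0]], [-1, [0, 0, 0.2], [0, 0, 0]], [-1, [0, 0, 0.3], [0, 0, 0]], [-1, [0, 0, 0.2], [0, 0, 0]], [-1, [0, 0, 0.1], [0, 0, 0]], [-1, [0, 0, 0], [0, 0, 0]], [-1, [0, 0, 0], [0, 0, 0]]])

```text
t: 26.7
ee_pos: [533.1, -323.2, 42.2]
orientation: [0.357, 3.121, -0.0]
ft_force: [0.2, -0.3, -1.0]
width: 14.5
grasp_force: 30.0
```

jog_arm(commands=[[-1, [0, 0, 0.03], [0, 0, 0]], [-1, [0, 0, 0.02], [0, 0, 0]], [-1, [0, 0, 0], [0, 0, 0]], [-1, [0, 0, 0], [0, 0, 0]]])

```text
t: 27.1
ee_pos: [533.6, -323.2, 37.0]
orientation: [0.356, 3.121, -0.0]
ft_force: [1.0, 0.7, -0.4]
width: 14.6
grasp_force: 30.0
```

jog_arm(commands=[[-1, [0, 0, 0.02], [0, 0, 0]], [-0.5, [0, 0, 0], [0, 0, 0]], [-0.5, [0, 0, 0], [0, 0, 0]], [-0.5, [0, 0, 0], [0, 0, 0]], [-0.5, [0, 0, -0.1], [0, 0, 0]], [-0.5, [0, 0, -0.3], [0, 0, 0]], [-0.5, [0, 0, -0.4], [0, 0, 0]], [-0.5, [0, 0, -0.4], [0, 0, 0]], [0, [0, 0, -0.3], [0, 0, 0.185]], [0, [0, 0, 0], [0, 0, 0.184]]])

```text
t: 28.1
ee_pos: [536.0, -324.7, 190.7]
orientation: [0.81, 3.026, -0.004]
ft_force: [0.2, -0.7, 0.6]
width: 34.7
grasp_force: 0.0
```

jog_arm(commands=[[0, [0, 0, 0], [0, 0, 0.184]], [0, [0, 0, 0], [0, 0, 0.184]], [0, [0, 0, 0], [0, 0, 0.184]], [0, [0, 0, 0], [0, 0, 0.184]], [0, [0, 0, 0], [0, 0, 0.184]], [0, [0, 0, 0], [0, 0, 0.184]], [0, [0, 0, 0], [0, 0, 0.184]], [0, [0, 0, 0], [0, 0, 0.184]], [0, [0, 0, 0], [0, 0, 0.184]], [0, [0, 0, 0], [0, 0, 0]]])

```text
t: 29.1
ee_pos: [533.5, -323.1, 185.4]
orientation: [2.479, 1.929, 0.0]
ft_force: [0.1, -0.3, -0.4]
width: 43.8
grasp_force: 0.0
```

```bash
python3 look.py 8 top
```

```text
t 29.1 pos [ 533.5 -323.1  185.4] head 75.77 tilt [ 0.001 -0.    -1.   ] q [-0.56  0.46  1.66  0.    1.02 -0.32]
top [ 408.9   -6.  1058.5] [[-0.01, -1.0, 0.1], [-1.0, 0.01, 0.02], [-0.02, -0.1, -1.0]]
```

jog_arm(commands=[[0, [0.29, -0.284, 0], [0, 0, 0]], [0, [0.29, -0.284, 0], [0, 0, 0]], [0, [0.29, -0.284, 0], [0, 0, 0]], [0, [0.29, -0.284, 0], [0, 0, 0]], [0, [0.28, -0.284, 0], [0, 0, 0]], [0, [0, 0, 0], [0, 0, 0]], [0, [0, 0, 0], [0, 0, 0]]])

```text
t: 29.85
ee_pos: [431.2, -148.5, 185.4]
orientation: [2.473, 1.935, 0.001]
ft_force: [-0.1, 0.6, 0.9]
width: 43.5
grasp_force: 0.0
```

```bash
python3 look.py 9 wrist top
python3 - <<'E'
from h import *
import pickle
d=pickle.load(open('wrist.pkl','rb'));P=cloud(d)
m=(abs(P[...,0]-431)<45)&(abs(P[...,1]+148)<85)&(P[...,2]>14)&(P[...,2]<25)
m=cv2.morphologyEx(m.astype('u1'),cv2.MORPH_OPEN,np.ones((3,3)))
vv,uu=np.nonzero(m);q=np.float32([ray(d,u,v,17)[:2] for u,v in zip(uu,vv)]);print(len(q),cv2.minAreaRect(q),uu.min(),uu.max(),vv.min(),vv.max())
d=pickle.load(open('top.pkl','rb'));P=cloud(d);hsv=cv2.cvtColor(d['image'],cv2.COLOR_BGR2HSV)
m=(hsv[...,1]>150)&(abs(hsv[...,0]-112)<15)&(abs(P[...,0]-617)<70)&(abs(P[...,1]+10)<115)
vv,uu=np.nonzero(m);q=np.float32([ray(d,u,v,32)[:2] for u,v in zip(uu,vv)]);print('ptray',len(q),cv2.minAreaRect(q))
t=d['image'];cv2.imwrite('pics/v9.png',cv2.resize(t[110:290,160:488],(800,439)))
E
```

```text
t 29.85 pos [ 431.2 -148.5  185.4] head 76.09 tilt [ 0.001 -0.001 -1.   ] q [-0.36  0.23  2.02 -0.    0.89 -0.11]
wrist [448.8 -78.9 346.9] [[0.97, -0.23, -0.06], [-0.24, -0.94, -0.25], [0.0, 0.26, -0.97]]
top [ 408.9   -6.  1058.5] [[-0.01, -1.0, 0.1], [-1.0, 0.01, 0.02], [-0.02, -0.1, -1.0]]
991 ((428.734619140625, -150.04742431640625), (136.3889923095703, 7.469168186187744), 76.12451934814453) 314 321 116 247Traceback (most recent call last):
  File "<stdin>", line 9, in <module>
cv2.error: OpenCV(4.12.0) /io/opencv/modules/imgproc/src/convhull.cpp:143: error: (-215:Assertion failed) total >= 0 && (depth == CV_32F || depth == CV_32S) in function 'convexHull'
```

jog_arm(commands=[[0, [0, 0, 0.2], [0, 0, 0]], [0, [0, 0, 0.4], [0, 0, 0]], [0, [0, 0, 0.4], [0, 0, 0]], [0, [0, 0, 0.3], [0, 0, 0]], [0, [0, 0, 0.2], [0, 0, 0]], [0, [0, 0, 0.13], [0, 0, 0]], [0, [0, 0, 0.05], [0, 0, 0]], [0, [0, 0, 0], [0, 0, 0]], [0, [0, 0, 0], [0, 0, 0]]])

```text
t: 30.85
ee_pos: [431.7, -149.1, 17.3]
orientation: [2.477, 1.93, 0.001]
ft_force: [-0.1, 0.7, 0.1]
width: 44.0
grasp_force: 0.0
```

jog_arm(commands=[[0, [0, 0, 0.04], [0, 0, 0]], [0, [0, 0, 0.02], [0, 0, 0]], [0, [0, 0, 0], [0, 0, 0]], [-1, [0, 0, 0], [0, 0, 0]], [-1, [0, 0, 0], [0, 0, 0]], [-1, [0, 0, 0], [0, 0, 0]], [-1, [0, 0, 0], [0, 0, 0]], [-1, [0, 0, 0], [0, 0, 0]], [-1, [0, 0, 0], [0, 0, 0]], [-1, [0, 0, 0], [0, 0, 0]]])

```text
t: 31.85
ee_pos: [431.0, -148.7, 10.7]
orientation: [2.478, 1.931, 0.0]
ft_force: [0.1, -0.3, 0.6]
width: 8.5
grasp_force: 30.0
```

```bash
python3 look.py 9 top
python3 - <<'E'
from h import *
import pickle
d=pickle.load(open('top.pkl','rb'));hsv=cv2.cvtColor(d['image'],cv2.COLOR_BGR2HSV)
P=cloud(d);m=(hsv[...,1]>150)&(hsv[...,0]>100)&(hsv[...,0]<130)&(abs(P[...,0]-617)<70)&(abs(P[...,1]+10)<105)
vv,uu=np.nonzero(m);q=np.float32([ray(d,u,v,32)[:2] for u,v in zip(uu,vv)]);print('ptray',len(q),cv2.minAreaRect(q))
t=d['image'];cv2.imwrite('pics/v9.png',cv2.resize(t[110:290,160:488],(800,439)))
E
```

```text
t 31.85 pos [ 431.  -148.7   10.7] head 75.84 tilt [ 0. -0. -1.] q [-0.36  0.57  2.1  -0.    0.47 -0.11]
top [ 408.9   -6.  1058.5] [[-0.01, -1.0, 0.1], [-1.0, 0.01, 0.02], [-0.02, -0.1, -1.0]]
ptray 1926 ((617.1036987304688, -9.789604187011719), (84.77938842773438, 182.7159423828125), 6.755678653717041)
```

View pics/v9.png

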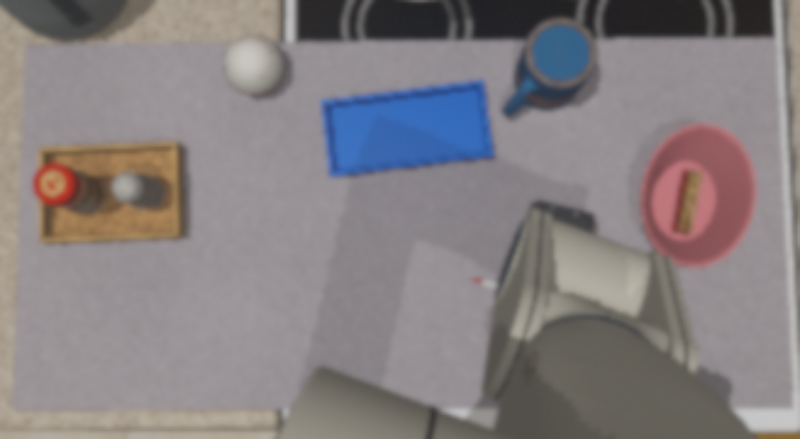

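Jar and shaker stand in the tray, the wood peg lies on the red one in the dish, and the mug and timer are untouched. Carrying the pen.

jog_arm(commands=[[-1, [0, 0, -0.1], [0, 0, 0]], [-1, [0, 0, -0.3], [0, 0, 0]], [-1, [0, 0, -0.4], [0, 0, 0]], [-1, [0, 0, -0.2], [0, 0, -0.155]], [-1, [0, 0, 0], [0, 0, -0.155]], [-1, [0, 0, 0], [0, 0, -0.154]], [-1, [0, 0, 0], [0, 0, 0]]])

```text
t: 32.6
ee_pos: [431.0, -148.8, 111.5]
orientation: [2.086, 2.348, 0.001]
ft_force: [-0.7, -0.2, 0.0]
width: 8.6
grasp_force: 30.0
```

jog_arm(commands=[[-1, [0.1, 0.17, 0], [0, 0, 0]], [-1, [0.2, 0.36, 0], [0, 0, 0]], [-1, [0.23, 0.4, 0], [0, 0, 0]], [-1, [0.23, 0.4, 0], [0, 0, 0]], [-1, [0.2, 0.34, 0], [0, 0, 0]], [-1, [0.2, 0.34, 0], [0, 0, 0]], [-1, [0, 0, 0], [0, 0, 0]], [-1, [0, 0, 0], [0, 0, 0]]])

```text
t: 33.4
ee_pos: [616.6, -9.5, 110.2]
orientation: [-2.088, -2.346, 0.001]
ft_force: [-0.9, -1.4, -0.3]
width: 9.1
grasp_force: 30.0
```

```bash
python3 look.py 10 wrist
```

```text
t 33.4 pos [616.6  -9.5 110.2] head 96.67 tilt [-0.001 -0.    -1.   ] q [-0.03  0.55  1.72 -0.    0.87 -0.15]
wrist [609.3  61.6 271.8] [[0.99, 0.11, 0.03], [0.12, -0.96, -0.26], [-0.0, 0.26, -0.97]]
```

View pics/wrist10.png

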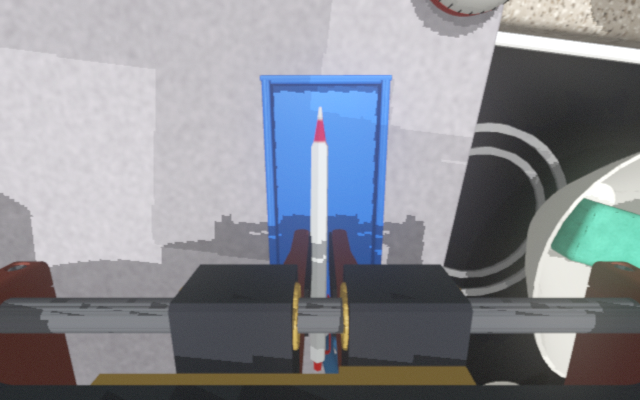

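The pen (tip (320,108)) is parallel to the blue tray and centred. I'll check that the white bowl on the hob clears the gripper's body.

Run:
```python
from h import *
import pickle
for n in('wrist','top'):
    d=pickle.load(open(n+'.pkl','rb'));P=cloud(d)
    m=(d['z_map']>0)&(P[...,0]>650)&(P[...,0]<730)&(abs(P[...,1]+10)<60)&(P[...,2]>60)&(P[...,2]<110)
    print(n,m.sum(),P[m].min(0) if m.any() else '')
d=pickle.load(open('wrist.pkl','rb'))
print(ray(d,320,108,114.5),ray(d,318,368,114.5),ray(d,325,76,32))
```

```text
wrist 0 
top 0 
[608.94083068  62.49811429 114.5       ] [624.38350488 -79.56217197 114.5       ] [609.67577436  84.22678724  32.        ]
```

jog_arm(commands=[[-1, [0, 0, 0.2], [0, 0, 0]], [-1, [0, 0, 0.3], [0, 0, 0]], [-1, [0, 0, 0.25], [0, 0, 0]], [-1, [0, 0, 0.1], [0, 0, 0]], [-1, [0, 0, 0.05], [0, 0, 0]], [-1, [0, 0, 0.03], [0, 0, 0]], [-1, [0, 0, 0], [0, 0, 0]], [-1, [0, 0, 0], [0, 0, 0]]])

```text
t: 34.25
ee_pos: [617.7, -10.1, 18.7]
orientation: [2.087, 2.347, 0.001]
ft_force: [0.0, 0.1, -0.8]
width: 8.3
grasp_force: 30.0
```

jog_arm(commands=[[-1, [0, 0, 0.02], [0, 0, 0]], [-1, [0, 0, 0.01], [0, 0, 0]], [-1, [0, 0, 0], [0, 0, 0]], [-1, [0, 0, 0], [0, 0, 0]]])

```text
t: 34.65
ee_pos: [617.1, -9.9, 14.8]
orientation: [2.087, 2.348, 0.0]
ft_force: [0.1, 1.2, 1.3]
width: 8.8
grasp_force: 30.0
```

jog_arm(commands=[[-0.5, [0, 0, 0], [0, 0, 0]], [-0.5, [0, 0, 0], [0, 0, 0]], [-0.5, [0, 0, 0], [0, 0, 0]], [-0.5, [0, 0, -0.1], [0, 0, 0]], [-0.5, [0, 0, -0.3], [0, 0, 0]], [-0.5, [0, 0, -0.4], [0, 0, 0]], [-0.5, [0, 0, -0.4], [0, 0, 0]], [-0.5, [0, 0, -0.4], [0, 0, 0]], [-0.5, [0, 0, -0.4], [0, 0, 0]], [-0.5, [0, 0, 0], [0, 0, 0]]])

```text
t: 35.65
ee_pos: [620.5, -10.1, 221.7]
orientation: [2.082, 2.342, 0.011]
ft_force: [-0.4, -0.9, 0.2]
width: 21.4
grasp_force: 0.0
```

jog_arm(commands=[[-0.5, [0, -0.4, 0], [0, 0, 0]], [-0.5, [0, -0.4, 0], [0, 0, 0]], [-0.5, [0, -0.4, 0], [0, 0, 0]], [-0.5, [0, -0.4, 0], [0, 0, 0]], [-0.5, [0, -0.4, 0], [0, 0, 0]], [-0.5, [0, 0, 0], [0, 0, 0]], [-0.5, [0, 0, 0], [0, 0, 0]]])

```text
t: 36.35
ee_pos: [418.3, -33.5, 215.0]
orientation: [2.087, 2.347, 0.001]
ft_force: [0.2, -1.0, -0.1]
width: 22.2
grasp_force: 0.0
```

```bash
python3 look.py 11 top scene; python3 -c "
import cv2;t=cv2.imread('pics/top11.png')[110:290,160:488];s=cv2.imread('pics/scene11.png')[130:300,180:500]
import numpy as np
cv2.imwrite('pics/v11.png',np.vstack([cv2.resize(t,(540,296)),cv2.resize(s,(540,287))]))"
```

```text
t 36.35 pos [418.3 -33.5 215. ] head 96.7 tilt [ 0.001 -0.    -1.   ] q [-0.11  0.13  2.07  0.    0.95 -0.23]
top [ 408.9   -6.  1058.5] [[-0.01, -1.0, 0.1], [-1.0, 0.01, 0.02], [-0.02, -0.1, -1.0]]
scene [-316.  -463.4  679.1] [[0.47, -0.48, 0.74], [-0.88, -0.25, 0.39], [-0.0, -0.84, -0.54]]
```

View pics/v11.png

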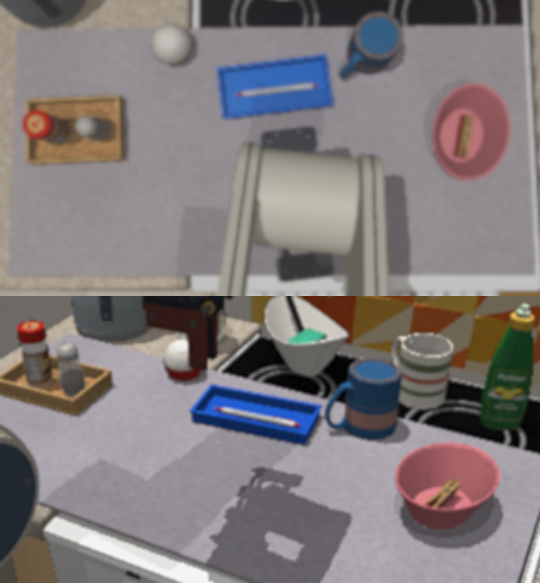

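Both views show everything in place: the pen is flat in the blue tray at (275,89), both pegs are in the dish at (464,136), and the jar (40,125) and shaker (87,126) stand upright in the wooden tray. The mug and timer have not moved.

```bash
python3 -c "
from workcell import close_job;print(close_job())"
```

```text
the job is handed in; nothing more can be done
None
```

The job is handed in: the jar and shaker stand upright in the wooden tray, both pegs lie in the pink dish (wooden on top of red), the pen lies flat in the blue tray, and the mug and timer stayed where they were; it took about 36 s.

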